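# Lock the grinding cup onto the spice grinder

### The job

Fit the lidded steel grinding cup onto the white spice-grinder base: let its two side lugs down through the slots of the grey ring, push the cup in against the spring, twist it clockwise (seen from above) about 50 degrees as far as it goes, and let the spring lift it into its locking notch, then let go. Feel your way and never force it, and leave the rice bowl, colander and container where they are.

Things in the scene. Friction and masses are not known exactly. Their poses are not given: they have to be found in the camera images.
- grinder: White round motor base, 128 mm across, fixed. Origin: on its axis at counter level; z up. The grey bayonet ring in its top lifts out for washing and is pressed back into its rubber seat by hand: it sits up to 4 mm higher or lower, and turned up to 29 degrees either way, from the middle position given here. It then holds fast; only touch or a camera shows it.
- mouth (a point): Centre of the grey ring's top face in middle position, 124 mm above the counter; fixed to the base, axes as the base. Ring: 107 mm across, bore 75 mm, with two slots 16 mm wide out to 92 mm across, along +x and -x, a white mark beside each. Clockwise of each slot: a land (underside 10 mm below the top face), a notch (roof 6 mm below), then a solid end stop. Anticlockwise: solid.
- lock_mark (a point): Red mark on the ring's top face (another across the ring), in middle position, 50 degrees clockwise of the slot at +x as seen from above: here a lug lies when locked in its notch, with 2 degrees of play each way.
- plate (a joint): White spring plate in the well under the ring, pushed down by the cup's underside. 0 m = up, its top 12 mm below the ring's top face; grows downward to a hard stop at 0.011 m. Spring: about 6 N at the start plus 0.7 N per mm, straight up. The lugs pass under the lands beyond 0.008 m; locked in the notches it reads about 0.004 m.
- cup: Empty steel grinding cup with black lid, loose, upright on the counter, about 0.32 kg. Origin: centre of its underside; z up. 72 mm across, 70 mm tall, the lid 76 mm across up to 80 mm. On the lid a turn grip: a bar along the cup's x, 58 mm long, 20 mm wide, from 80 to 110 mm height. Cup and grinder bear at most 40 N against each other.
- cup_grip (a point): Where to grip the bar: on the cup's axis, 102 mm above its underside; the fingers close along the cup's y. Axes as the cup.
- cup_lug (a point): Outer face of the cup's +x lug; the other is across the cup at -x. Each black lug reaches out to 44 mm from the axis, is 12 mm wide and spans 4 to 10 mm above the underside, in line with the bar grip. Either lug fits either slot.
- rice_bowl: White ceramic rice bowl, 116 mm across, 58 mm tall; origin under its centre. Bystander.
- colander: Red plastic colander, 190 mm across (230 mm over its two handles along y), 80 mm tall; origin under its centre. Bystander.
- container: Clear lidded food container with green lid, 158 x 117 x 72 mm; origin under its centre. Bystander.
There are look-alikes about, which are no part of the job. Of the things that look like the cup, take the one that is farthest from the robot's base at the start.

How it is judged (in metres and radians):
On the way:
1. the cup stands upright in the ring, pushed in against the spring deep enough for its lugs to pass under the lands (value of joint plate above 0.0072 m and horizontal distance between cup and grinder below 0.006 m and angle between cup's own z axis and vertical below 0.08 rad), for 0.05 s.
At the end, for the whole second after the job is handed in: Cup upright in the grinder within 6 mm of its axis, held down by its lugs in the notches with the spring plate at 2.5 to 6 mm, at rest and let go; bowl, colander and container within 15 mm of where they stood (value of joint plate between 0.0025 and 0.006 m and horizontal distance between cup and grinder below 0.006 m and angle between cup's own z axis and vertical below 0.08 rad and z of cup in the frame of grinder below 0.116 m and linear speed of cup below 0.02 m/s); the robot touches nothing.
It fails at once if the cup is forced: more than 40 N between cup and grinder (contact force between cup and grinder above 40 N).
It fails at once if the rice bowl is moved more than 15 mm (distance of rice_bowl from where it was at the start of the episode above 0.015 m).
It fails at once if the colander is moved more than 15 mm (distance of colander from where it was at the start of the episode above 0.015 m).
It fails at once if the container is moved more than 15 mm (distance of container from where it was at the start of the episode above 0.015 m).
It also fails if it takes over 72 s, if anything falls off the work surface, if the arm or the gripper's body presses on something with over 40 N, if the wrist force passes 120 N, or if a joint passes its speed limit or range.

### The arm

A 6-joint arm with a two-finger parallel gripper is mounted at the origin on the work surface. World frame = base frame: x ahead of the robot, y to its left, z up, the work surface at z = 0. Lengths are in mm, angles in rad, forces in N, time in s.
With the tool pointing down it reaches from about 250 to 800 mm from the base axis. Payload 8.5 kg.
Tool frame: the origin (TCP) lies at the very end of the fingers, on their centre line; the grasp point (between the pads) lies r.hold_point_z behind it (r.hold_point_z is the distance from the TCP to the grasp point, in mm); z points along the fingers, y is the line along which they close (so a half turn about z gives the same grasp; the last joint's range is limited). The gripper opens to 85 mm and grips with 20 to 120 N. Pads are 22 mm wide; open, the fingers measure 114 mm over their backs; the gripper's body (76 mm by 85 mm) begins 54 mm behind the grasp point. The pads swing forward as they close: fully open they stand 13 mm farther back than shut.
Start: joints at [-1.266, 0.238, -0.013, 1.319, 0, 1.571], TCP at [157.538, -500.757, 202.576] pointing down, gripper open.
Joint ranges: [-2.66, 2.66], [-1.03, 1.9], [-1.14, 1.46], [-1.82, 2.27], [-1.45, 1.34], [-3.14, 3.14]. Speed limits (rad/s): [2.22, 2.22, 2.79, 3.14, 3.14, 3.14].

### API

Orientations are given as a unit quaternion [w, x, y, z].
In Python, from bench import r gives the robot as it stands.
- The arm moves only by the tool jog_arm, never from a script. Its argument "targets" is a list of rows, each a list of 3 entries, a list of its own where there are three numbers: the turn, a rotation vector about the tool's x, y, z in rad, then the shift along the tool's x, y, z in mm, then the closure in counts, from 0 (fully open) to 255 (shut). A call has 1 to 8 rows; each row is the pose to reach, as a shift and turn from the pose commanded when the call began, along the tool's axes at that moment; what a row does not reach only later rows make up. A row lasts 1/8 s, in which the tool goes at most 62.5 mm and 10.7 degrees, less where a joint would pass 70% of its speed; a pose out of reach is approached as far as the arm can. A call with a gripper value outside its range is refused whole. The fingers move at their own pace and stop on an object; "grip_force" is the grip in N (left out, the last holds). Time passes only in rows, so rows that repeat a pose let the fingers close. It gives the time, the measured TCP pose, the force, the opening and the grip force at its end, in the units of the state.
- r.read_state(): the state, without advancing time (a new reading comes with each control period).
- r.get_image(name): name is "side" or "top"; returns a dict with "img" (420x560x3 uint8, red, green, blue), "z_map" (420x560 float32, mm along the optical axis (not along the pixel's ray), 0 where there is no reading), "K" (3x3 intrinsics, pixels), "pose" (4x4, takes a point from camera to world coordinates). Camera axes: x right, y up, looking along -z (the intrinsics and any distortion apply to the point x, -y, -z); pixel columns grow to the right and rows downward; lengths in mm; the calibration is good to about 2 mm. A picture is of the moment at which its call begins.
- r.finish_job(): hands the job in; it is judged then, once.
The state is a dict: "clock": time; "joints": joint angles; "qvel": joint speeds; "joint_efforts": joint torques, N m; "ee_pos": TCP position; "tcp_rot": TCP orientation; "contact_force": force on the tool from outside, world axes, zero at the start; "ft_torque": the same for the moment, N m; "width": finger opening in mm; "finger_force": force on a finger pad.
Only numpy, scipy, OpenCV 4.12 (cv2) and the standard library are available. Lean on these libraries where they do the work, as an engineer would, in place of code of your own. Each camera call takes 0.05 s, during which the arm holds its last target. There are 200 camera calls.

## Working session

There is one attempt and no reset: what is moved stays moved. The work goes in short steps, Python scripts to look and compute and a tool call to move; the robot and the scene stay as the last step left them, time stands still between calls to the robot, and variables do not carry over. Pictures are saved under pics/ and viewed, at most 10 in all, crops included, and the job is handed in when it is done.

Besides the shell and the picture viewer there is one more tool, called after ">>>" as name([rows], argument=value, ...), one row to a line, values as JSON. jog_arm: Moves the arm, as the interface text tells. Its arguments: {"type":"object","properties":{"targets":{"type":"array","items":{"type":"array"}},"grip_force":{"type":"number"}},"required":["targets"]}

```bash
mkdir -p pics; cat > h.py <<'E'
import numpy as np, cv2
from bench import r
def pts(d):
    z=d["z_map"]; K=d["K"]; v,u=np.mgrid[:z.shape[0],:z.shape[1]]
    P=np.stack([(u-K[0,2])/K[0,0]*z,-(v-K[1,2])/K[1,1]*z,-z],-1)
    return P@d["pose"][:3,:3].T+d["pose"][:3,3]
def ray(d,u,v,h):
    K=d["K"]; q=np.array([(u-K[0,2])/K[0,0],-(v-K[1,2])/K[1,1],-1])
    w=d["pose"][:3,:3]@q; o=d["pose"][:3,3]
    return o+w*(h-o[2])/w[2]
E
python3 - <<'E'
from h import *
for n in("top","side"):
    d=r.get_image(n); np.save(f"{n}0.npy",d,allow_pickle=True)
    cv2.imwrite(f"pics/{n}0.png",d["img"][:,:,::-1]); print(n,d["K"],d["pose"].round(3),[k for k in d],(d["z_map"]>0).mean())
print(r.read_state(),r.hold_point_z)
E
```

```text
top [[509.59014473   0.         278.24014379]
 [  0.         509.59014473 207.42341918]
 [  0.           0.           1.        ]] [[-2.400000e-02  9.900000e-01 -1.410000e-01  4.367110e+02]
 [-1.000000e+00 -2.500000e-02 -2.000000e-03 -1.450000e+00]
 [-5.000000e-03  1.410000e-01  9.900000e-01  1.196433e+03]
 [ 0.000000e+00  0.000000e+00  0.000000e+00  1.000000e+00]] ['img', 'z_map', 'K', 'pose'] 0.9961011904761905
side [[491.98311491   0.         278.20122736]
 [  0.         491.98311491 215.32409833]
 [  0.           0.           1.        ]] [[ 9.76000e-01 -1.24000e-01  1.79000e-01  7.79532e+02]
 [ 2.17000e-01  6.09000e-01 -7.63000e-01 -8.75084e+02]
 [-1.50000e-02  7.84000e-01  6.21000e-01  7.94188e+02]
 [ 0.00000e+00  0.00000e+00  0.00000e+00  1.00000e+00]] ['img', 'z_map', 'K', 'pose'] 0.9960841836734694
{'clock': 0.1, 'joints': array([-1.26598716e+00,  2.38741382e-01, -1.41680653e-02,  1.31919214e+00,
        2.46654497e-05,  1.57078100e+00]), 'qvel': array([ 0.00089309, -0.00114586,  0.00219491,  0.00021571,  0.00068556,
       -0.00038652]), 'joint_efforts': array([-1.70332059e-03, -5.39720607e+01,  3.47001386e+01,  1.34505465e-02,
       -8.27742747e-05, -6.15596278e-06]), 'ee_pos': array([ 157.44427559, -500.40955819,  202.03186244]), 'tcp_rot': array([-6.46939553e-04,  9.88407510e-01,  1.51822816e-01, -8.68846783e-05]), 'contact_force': array([ 0.44753285,  0.41181029, -0.7950246 ]), 'ft_torque': array([ 0.05559149,  0.00746937, -0.00657942]), 'finger_force': 0.0, 'width': 85.58488611704757} 18.700000000000003
```

View pics/top0.png

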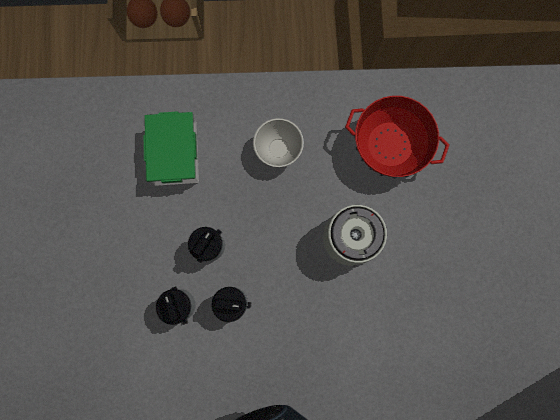

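View pics/side0.png

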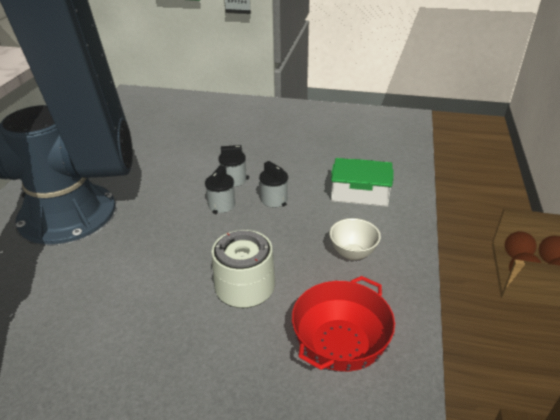

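Three cup-like things appear in the top view, at (205,244), (173,307) and (229,304). The grinder is at (357,234), the bowl at (278,143), the colander at (397,137) and the container at (171,148). Next I'll measure how far each cup is from the base and take one enlarged crop.

```bash
python3 - <<'E'
from h import *
d=np.load("top0.npy",allow_pickle=True).item(); P=pts(d)
for u,v in((205,244),(173,307),(229,304)):
    m=np.zeros(P.shape[:2],bool); m[v-24:v+25,u-26:u+27]=1
    lid=m&(P[...,2]>72)&(P[...,2]<90); bar=m&(P[...,2]>97)
    (c,rad)=cv2.minEnclosingCircle(P[lid|bar][:,:2].astype(np.float32))
    b=P[bar]; rc=cv2.minAreaRect(b[:,:2].astype(np.float32))
    print((u,v),"lid",np.round(c,1),round(rad,1),"dist",np.hypot(*c).round(1),"bar",np.round(rc[0],1),np.round(rc[1],1),rc[2],"z",np.median(b[:,2]).round(1),b[:,2].max(),len(b))
# grinder
m=np.zeros(P.shape[:2],bool); m[195:275,315:400]=1
g=m&(P[...,2]>108)
q=P[g]; c,rad=cv2.minEnclosingCircle(q[:,:2].astype(np.float32)); print("grinder",c,rad)
for lo in range(108,134,2): print(lo,((q[:,2]>=lo)&(q[:,2]<lo+2)).sum(),end="; ")
a=cv2.resize(d["img"][200:330,145:260],None,fx=3.4,fy=3.4,interpolation=2)
b=cv2.resize(d["img"][200:270,322:392],None,fx=5.5,fy=5.5,interpolation=2)
o=np.zeros((450,800,3),np.uint8); o[:a.shape[0],:a.shape[1]]=a; o[:b.shape[0],400:400+b.shape[1]]=b
o=np.clip(o.astype(float)*2,0,255).astype(np.uint8)
cv2.imwrite("pics/crop0.png",o[:,:,::-1])
E
```

```text
(205, 244) lid [488.1  97.6] 111.6 dist 497.7 bar [469.7  94. ] [193.6  57.7] 54.35731506347656 z 109.8 1196.4327141641268 283
(173, 307) lid [403.5 133.4] 138.9 dist 424.9 bar [423.  125.8] [ 57.6 249.4] 19.154603958129883 z 109.5 1196.4327141641268 295
(229, 304) lid [404.2  72.8] 81.1 dist 410.7 bar [400.  67.] [ 36.5 151. ] 14.633597373962402 z 109.8 1196.4327141641268 279
grinder (497.1286315917969, -111.60089111328125) 125.63213348388672
108 117; 110 239; 112 217; 114 218; 116 276; 118 231; 120 214; 122 355; 124 301; 126 110; 128 16; 130 0; 132 0;
```

View pics/crop0.png

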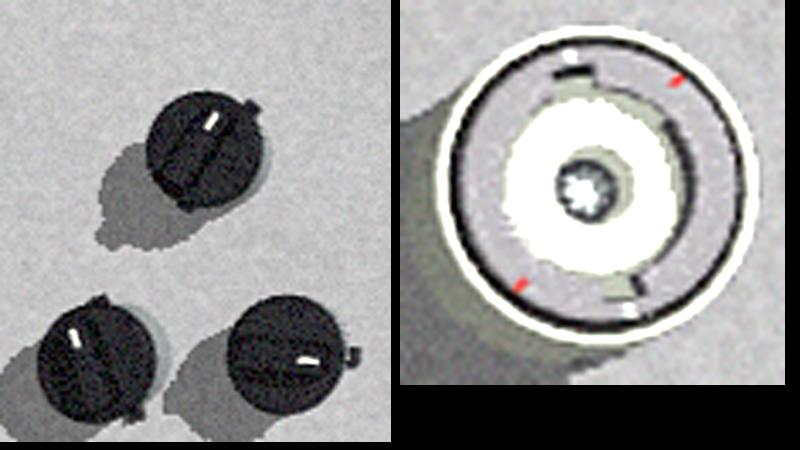

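The three candidates are (205,244) at about 500 mm, (173,307) at about 425 mm and (229,304) at about 411 mm. The first is the farthest from the base, and its lugs lie in line with the bar, so I take that one. The crop shows the ring's two red marks at about (372,214) and (343,252), and the slots with white marks at about (353,210) and (363,256).

```bash
python3 - <<'E'
from h import *
d=np.load("top0.npy",allow_pickle=True).item(); P=pts(d); ok=d["z_map"]>0
im=d["img"].astype(int)
u,v=205,244
m=np.zeros(ok.shape,bool); m[v-24:v+25,u-26:u+27]=1; m&=ok
lid=m&(P[...,2]>72)&(P[...,2]<90); bar=m&(P[...,2]>102)&(P[...,2]<120)
pl=lambda k:[np.round(x,1) for x in k]
print("lid",pl(cv2.minEnclosingCircle(P[lid][:,:2].astype(np.float32))))
b=P[bar][:,:2]; rc=cv2.minAreaRect(b.astype(np.float32)); print("bar",pl(rc),b.mean(0),np.median(P[bar][:,2]))
w,V=np.linalg.eigh(np.cov(b.T)); print("bar angle PCA",np.degrees(np.arctan2(V[1,1],V[0,1])))
# plain rays of dark lid region
dark=m&(im.max(-1)<45)&(P[...,2]>60); v_,u_=np.nonzero(dark); print("dark",u_.min(),u_.max(),v_.min(),v_.max())
# lugs: pixels low near but outside lid
# grinder
m=np.zeros(ok.shape,bool); m[195:275,315:400]=1
red=m&(im[...,0]>im[...,1]*1.6)&(im[...,0]>60)
n,L,s,c=cv2.connectedComponentsWithStats(red.astype(np.uint8))
R=[ray(d,*c[i],124)[:2] for i in range(1,n) if s[i,4]>=2]
print("red",[(c[i].round(1),s[i,4]) for i in range(1,n)],np.round(R,1))
if len(R)==2:
    D=R[0]-R[1]; print("mid",(R[0]+R[1])/2,"diam",np.linalg.norm(D),"ang",np.degrees(np.arctan2(D[1],D[0])))
w=[ray(d,322+(x-400)/5.5,200+y/5.5,124)[:2] for x,y in((570,55),(628,310),(573,72),(622,295))]; print("white",np.round(w,1),[np.degrees(np.arctan2(*(w[i]-w[i+1])[::-1])) for i in(0,2)])
g=m&ok&(P[...,2]>108)&(P[...,2]<140); print("grinder",pl(cv2.minEnclosingCircle(P[g][:,:2].astype(np.float32))))
C=(R[0]+R[1])/2; rr=np.hypot(P[...,0]-C[0],P[...,1]-C[1]); 
for a,b in((5,30),(41,50),(58,63)): q=m&ok&(rr>a)&(rr<b); print(a,b,np.percentile(P[q][:,2],[5,25,50,75,95]).round(1))
for nm,pp in(("cnt",(130,300)),("cnt2",(300,350))): print(nm,P[pp[1]-5:pp[1]+5,pp[0]-5:pp[0]+5,2].mean())
s=r.read_state(); from scipy.spatial.transform import Rotation as Ro
q=s["tcp_rot"]; print(Ro.from_quat([q[1],q[2],q[3],q[0]]).as_matrix().round(3))
E
```

```text
lid [array([520.2, 163.9]), np.float64(38.1)]
bar [array([520.1, 164.2]), array([20.4, 57.7]), np.float64(55.7)] [519.59802002 163.79960046] 109.72650482184554
bar angle PCA 145.07179830757042
dark 188 221 227 260
red [(array([371.8, 214.4]), np.int32(5)), (array([343.3, 251.3]), np.int32(3))] [[ 569.2 -197.2]
 [ 492.7 -133.6]]
mid [ 530.9710702  -165.39039015] diam 99.51771001697033 ang -39.71040539993693
white [[ 579.7 -157.6]
 [ 481.1 -175.3]
 [ 573.  -158.5]
 [ 486.9 -173.3]] [np.float64(10.16046853080383), np.float64(9.741710634050984)]
grinder [array([ 530.8, -165.7]), np.float64(62.4)]
5 30 [ 78.4  92.5 110.7 112.7 115.2]
41 50 [ 78.5 121.8 123.5 125.  127. ]
58 63 [ 83.  108.7 116.2 118.2 120.5]
cnt 0.46320231844846377
cnt2 0.48679937061195916
[[ 0.954  0.3   -0.   ]
 [ 0.3   -0.954  0.001]
 [ 0.    -0.001 -1.   ]]
```

>>> jog_arm([
  [[0,0,0],[302,-293,0],0],
  [[0,0,0],[302,-293,0],0],
  [[0,0,0],[302,-293,0],0],
  [[0,0,0],[302,-293,0],0],
  [[0,0,0],[302,-293,0],0],
  [[0,0,0],[302,-293,0],0],
  [[0,0,0],[302,-293,0],0],
  [[0,0,0],[302,-293,0],0],
], grip_force=60)

```text
clock: 1.1
ee_pos: [358.6, -128.2, 202.4]
tcp_rot: [-0.0, 0.988, 0.154, -0.0]
contact_force: [-0.1, -0.1, 0.3]
width: 85.5
finger_force: 0.0
```

```bash
cat >> h.py <<'E'
from scipy.spatial.transform import Rotation as Ro
def plan(x=None,y=None,z=None,phi=None):
    s=r.read_state(); q=s["tcp_rot"]; M=Ro.from_quat([q[1],q[2],q[3],q[0]]).as_matrix(); p=s["ee_pos"]
    f=np.degrees(np.arctan2(M[1,0],M[0,0])); t=np.array([a if b is None else b for a,b in zip(p,(x,y,z))])
    print("t",s["clock"],"tcp",p.round(1),"phi",f.round(2),"tilt",(M[:2,2]*1000).round(1),"q",s["joints"].round(3),"F",s["contact_force"].round(2),"T",s["ft_torque"].round(2),"w",s["width"].round(1),s["finger_force"])
    print("shift",(M.T@(t-p)).round(1),"turn vec", None if phi is None else
      (M.T@np.r_[0,0,0]+Ro.from_matrix(M.T@np.array([[np.cos(np.radians(phi)),np.sin(np.radians(phi)),0],[np.sin(np.radians(phi)),-np.cos(np.radians(phi)),0],[0,0,-1]])).as_rotvec()).round(4))
E
python3 -c "
from h import *
plan(520,164,150,145.4); plan(520,164,150,-34.6)"
```

```text
Traceback (most recent call last):
  File "h.py", line 15, in plan
    print("t",s["clock"],"tcp",p.round(1),"phi",f.round(2),"tilt",(M[:2,2]*1000).round(1),"q",s["joints"].round(3),"F",s["contact_force"].round(2),"T",s["ft_torque"].round(2),"w",s["width"].round(1),s["finger_force"])
                                                                                                                                                                                   ^^^^^^^^^^^^^^^^
AttributeError: 'float' object has no attribute 'round'
```

```bash
sed -i 's/s\["width"\].round(1)/round(s["width"],1)/' h.py
python3 -c "
from h import *
plan(520,164,150,145.4); plan(520,164,150,-34.6)"
```

```text
t 1.1 tcp [ 358.6 -128.2  202.4] phi 17.77 tilt [-0.2  0.6] q [-0.344 -0.01  -0.303  1.278  0.     2.488] F [-0.08 -0.05  0.29] T [-0.05  0.01 -0.01] w 85.5 0.0
shift [ 242.9 -228.9   52.6] turn vec [-3.0000e-04 -7.0000e-04 -2.2275e+00]
t 1.1 tcp [ 358.6 -128.2  202.4] phi 17.77 tilt [-0.2  0.6] q [-0.344 -0.01  -0.303  1.278  0.     2.488] F [-0.08 -0.05  0.29] T [-0.05  0.01 -0.01] w 85.5 0.0
shift [ 242.9 -228.9   52.6] turn vec [-6.00e-04  2.00e-04  9.14e-01]
```

>>> jog_arm([
  [[0,0,-0.18],[50,-47,0],0],
  [[0,0,-0.36],[100,-94,0],0],
  [[0,0,-0.54],[150,-141,0],0],
  [[0,0,-0.72],[200,-188,0],0],
  [[0,0,-0.9],[243,-229,0],0],
  [[0,0,-1.08],[243,-229,10],0],
  [[0,0,-1.26],[243,-229,20],0],
  [[0,0,-1.44],[243,-229,30],0],
])

```text
clock: 2.1
ee_pos: [520.9, 159.9, 171.7]
tcp_rot: [-0.0, 0.641, 0.768, -0.001]
contact_force: [-0.1, -0.6, -0.5]
width: 85.5
finger_force: 0.0
```

```bash
python3 -c "
from h import *
plan(520,164,130,145.4)"
```

```text
t 2.1 tcp [520.9 159.9 171.7] phi 100.3 tilt [-1.2 -0.6] q [ 0.298  0.285 -0.029  1.259 -0.     1.689] F [-0.14 -0.62 -0.49] T [ 0.02  0.04 -0.  ] w 85.5 0.0
shift [ 4.2 -0.1 41.7] turn vec [-1.300e-03 -2.000e-04 -7.872e-01]
```

>>> jog_arm([
  [[0,0,-0.17],[0,0,0],0],
  [[0,0,-0.34],[0,0,10],0],
  [[0,0,-0.51],[0,0,20],0],
  [[0,0,-0.68],[0,0,30],0],
  [[0,0,-0.787],[0,0,40],0],
  [[0,0,-0.787],[0,0,42],0],
  [[0,0,-0.787],[0,0,42],0],
])

```text
clock: 2.98
ee_pos: [520.9, 160.1, 130.6]
tcp_rot: [-0.0, 0.302, 0.953, -0.0]
contact_force: [-0.2, 0.1, -0.0]
width: 85.1
finger_force: 0.0
```

```bash
python3 -c "
from h import *
plan(520,164,84,145.4)
d=r.get_image('side'); cv2.imwrite('pics/side1.png',cv2.resize(d['img'][100:260,150:350],None,fx=3,fy=3)[:,:,::-1])"
```

```text
t 2.975 tcp [520.9 160.1 130.6] phi 144.88 tilt [-0.4 -0.1] q [ 0.298  0.306 -0.107  1.158 -0.     0.911] F [-0.16  0.11 -0.05] T [ 0.06 -0.05 -0.05] w 85.1 0.0
shift [ 3.   2.7 46.6] turn vec [-0.0003 -0.0002 -0.009 ]
```

View pics/side1.png

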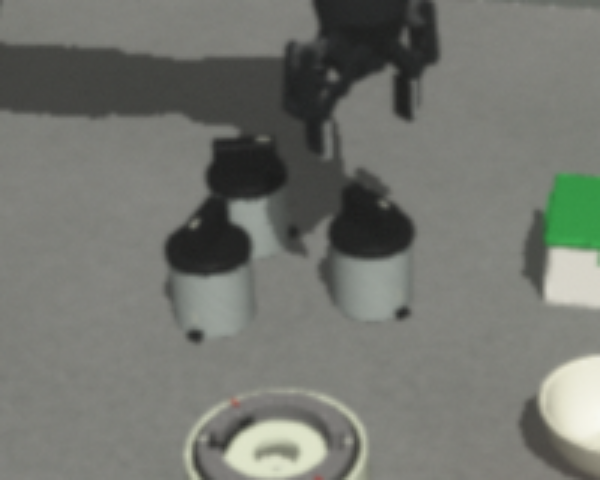

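The crop shows the open gripper above the far cup, whose lid is at about (371,225), with its fingers either side of the bar. I'll go down and close.

>>> jog_arm([
  [[0,0,-0.009],[3,3,12],0],
  [[0,0,-0.009],[3,3,24],0],
  [[0,0,-0.009],[3,3,36],0],
  [[0,0,-0.009],[3,3,45],0],
  [[0,0,-0.009],[3,3,45],255],
  [[0,0,-0.009],[3,3,45],255],
  [[0,0,-0.009],[3,3,45],255],
  [[0,0,-0.009],[3,3,45],255],
], grip_force=60)

```text
clock: 4.03
ee_pos: [520.2, 165.0, 85.9]
tcp_rot: [0.0, 0.296, 0.955, 0.0]
contact_force: [-0.8, 0.3, 0.6]
width: 12.5
finger_force: 0.0
```

>>> jog_arm([
  [[0,0,0],[0,0,0],255],
  [[0,0,0],[0,0,0],255],
  [[0,0,0],[0,0,0],255],
])

```text
clock: 4.4
ee_pos: [520.0, 164.9, 85.6]
tcp_rot: [-0.0, 0.296, 0.955, 0.0]
contact_force: [0.2, 0.6, -0.9]
width: -0.1
finger_force: 0.0
```

```bash
python3 -c "
from h import *
plan(520,164,84,145.4)"
```

```text
t 4.4 tcp [520.  164.9  85.6] phi 145.58 tilt [-0.   0.1] q [ 0.307  0.337 -0.183  1.05   0.     0.908] F [ 0.15  0.57 -0.92] T [-0.01 -0.01  0.05] w -0.1 0.0
shift [-0.5 -0.8  1.6] turn vec [ 0.     -0.0001  0.0031]
```

The gripper shut on nothing, so I'll look before doing anything else.

```bash
python3 - <<'E'
from h import *
d=r.get_image('side'); e=r.get_image('top')
a=cv2.resize(d['img'][100:260,170:330],None,fx=2.5,fy=2.5);b=cv2.resize(e['img'][190:350,130:290],None,fx=2.5,fy=2.5)
cv2.imwrite('pics/m1.png',np.clip(np.hstack([a,b])[:,:,::-1].astype(float)*1.6,0,255))
E
```

```text
[ WARN:0@1.064] global loadsave.cpp:1063 imwrite_ Unsupported depth image for selected encoder is fallbacked to CV_8U.
```

View pics/m1.png

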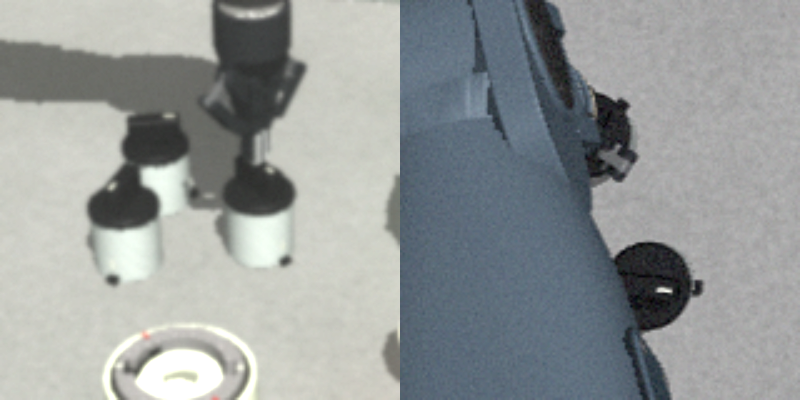

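```bash
python3 - <<'E'
from h import *
d0=np.load("side0.npy",allow_pickle=True).item(); d1=r.get_image('side')
def proj(d,p):
    c=d["pose"][:3,:3].T@(np.array(p)-d["pose"][:3,3]); K=d["K"]; return [K[0,2]+K[0,0]*c[0]/-c[2],K[1,2]-K[1,1]*c[1]/-c[2]]
print("proj cup bar top",proj(d0,(520,164,110)),"tcp now",proj(d1,(520,165,86)),"tcp+19", proj(d1,(520,165,105)))
for d in(d0,d1):
    P=pts(d); ok=d["z_map"]>0; m=np.zeros(ok.shape,bool); m[155:210,255:292]=1; m&=ok
    for lo,hi in((74,86),(104,114),(20,65)):
        q=P[m&(P[...,2]>lo)&(P[...,2]<hi)]; c,rad=cv2.minEnclosingCircle(q[:,:2].astype(np.float32))
        print(lo,np.round(c,1),round(rad,1),q.mean(0).round(1),len(q))
d=r.get_image('top');P=pts(d);ok=d["z_map"]>0
# visible gripper points near (216,253)
for u,v in((214,252),(216,253),(218,255),(205,240),(212,240)): print(u,v,P[v,u].round(1),d["img"][v,u])
print("top proj tcp",proj(d,(520,165,86)))
E
```

```text
proj cup bar top [np.float64(271.2006922757102), np.float64(165.35184093743914)] tcp now [np.float64(271.5040585499977), np.float64(172.95920871252616)] tcp+19 [np.float64(271.33443383362834), np.float64(166.78829741955292)]
74 [525.8 163. ] 37.7 [526.3 149.7  79.4] 256
104 [526.1 167.8] 31.8 [525.8 161.8 108.4] 117
20 [525.7 158.7] 36.0 [531.8 138.7  42.6] 375
74 [527.4 161.7] 38.5 [526.1 149.4  79.3] 252
104 [524.1 163.2] 29.5 [528.8 157.9 108.3] 92
20 [525.9 159.7] 35.9 [532.4 139.   42.7] 371
214 252 [492.8 126.1 215.2] [69 68 71]
216 253 [490.8 122.3 214.7] [70 72 73]
218 255 [487.  118.8 211.8] [68 68 71]
205 240 [497.8 109.6 443.5] [42 51 55]
212 240 [527.  147.9  79.5] [27 28 29]
top proj tcp [np.float64(203.7946835788311), np.float64(243.14673809802952)]
```

```bash
python3 - <<'E'
from h import *
d=r.get_image('side');P=pts(d)
for v in range(150,182,2):
    print(v,[tuple(P[v,u].round(0).astype(int).tolist()) for u in (266,269,272,275,278)])
a=cv2.resize(d['img'][140:205,245:300],None,fx=9,fy=9,interpolation=cv2.INTER_CUBIC)
cv2.imwrite('pics/m2.png',np.clip(a[:,:,::-1].astype(float)*2.2,0,255).astype(np.uint8))
E
```

```text
150 [(515, 136, 171), (518, 152, 162), (526, 153, 163), (532, 160, 159), (538, 168, 155)]
152 [(516, 132, 168), (519, 148, 159), (527, 148, 160), (531, 165, 151), (482, 408, 1)]
154 [(515, 132, 162), (519, 150, 152), (525, 157, 149), (531, 163, 146), (485, 396, 1)]
156 [(508, 162, 138), (518, 153, 145), (526, 153, 146), (532, 158, 143), (486, 391, -3)]
158 [(509, 156, 136), (518, 152, 139), (524, 157, 137), (532, 159, 137), (489, 377, -1)]
160 [(456, 356, 1), (517, 153, 133), (525, 154, 133), (532, 156, 132), (492, 365, 0)]
162 [(503, 179, 109), (517, 153, 127), (526, 151, 129), (532, 157, 126), (493, 359, -4)]
164 [(506, 166, 111), (516, 158, 117), (525, 153, 122), (531, 159, 119), (496, 343, 0)]
166 [(505, 168, 104), (514, 164, 107), (522, 164, 108), (529, 166, 108), (537, 167, 109)]
168 [(506, 165, 99), (516, 158, 105), (524, 156, 108), (532, 156, 109), (539, 158, 108)]
170 [(505, 167, 92), (514, 163, 96), (524, 156, 102), (534, 147, 108), (541, 148, 109)]
172 [(505, 167, 86), (514, 161, 91), (523, 157, 95), (534, 146, 103), (542, 143, 106)]
174 [(504, 168, 78), (514, 161, 85), (524, 153, 91), (533, 148, 96), (543, 142, 100)]
176 [(507, 157, 80), (514, 162, 78), (524, 153, 85), (533, 148, 89), (543, 142, 95)]
178 [(509, 150, 78), (516, 151, 79), (524, 154, 78), (533, 147, 84), (542, 142, 88)]
180 [(511, 139, 80), (520, 138, 82), (527, 141, 81), (533, 149, 76), (542, 145, 80)]
```

View pics/m2.png

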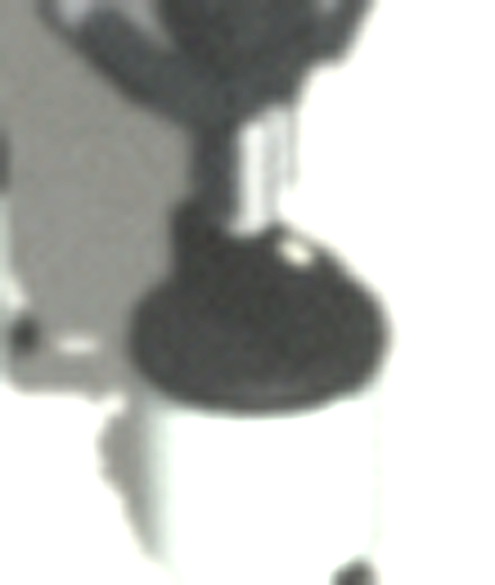

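```bash
python3 - <<'E'
from h import *
d=np.load("side0.npy",allow_pickle=True).item()
def proj(p):
    c=d["pose"][:3,:3].T@(np.array(p,float)-d["pose"][:3,3]); K=d["K"]; return np.round([K[0,2]+K[0,0]*c[0]/-c[2],K[1,2]-K[1,1]*c[1]/-c[2]],1)
for z in(130,143,156,170):
    print(z,proj((521-.57*47,160-.82*47,z)),proj((521+.57*47,160+.82*47,z)))
plan(520,164,84,145.4); s=r.read_state(); print(s)
E
```

```text
130 [257.  166.5] [284.5 152.8]
143 [256.8 162.1] [284.5 148.5]
156 [256.6 157.6] [284.4 144.1]
170 [256.3 152.7] [284.4 139.3]
t 4.65 tcp [520.  164.9  85.6] phi 145.58 tilt [-0.   0.1] q [ 0.307  0.337 -0.183  1.05   0.     0.908] F [-0.34  0.23 -0.53] T [-0.01 -0.01 -0.03] w -0.2 0.0
shift [-0.5 -0.8  1.6] turn vec [ 0.0001 -0.0001  0.0031]
{'clock': 4.65, 'joints': array([ 3.07057530e-01,  3.37198140e-01, -1.83247163e-01,  1.05034775e+00,
        1.08021616e-04,  9.07852784e-01]), 'qvel': array([ 0.00105781,  0.00084968,  0.00140754, -0.00029822, -0.000101  ,
       -0.00066855]), 'joint_efforts': array([-6.67046970e-04, -5.85751855e+01,  3.16664600e+01,  2.84885435e-03,
        1.55691259e-04, -1.67267092e-05]), 'ee_pos': array([520.02280591, 164.93005137,  85.63844145]), 'tcp_rot': array([-2.94837140e-05,  2.95900050e-01,  9.55218905e-01,  4.52831027e-05]), 'contact_force': array([-0.33845896,  0.22564521, -0.5308989 ]), 'ft_torque': array([-0.01260973, -0.00755939, -0.02649166]), 'finger_force': 0.0, 'width': -0.2122930782521244}
```

The geometry shows the fingertips are about 27 mm higher than the reported TCP: with the gripper open they appeared at z of about 172, where 143 was expected. The shut fingers are therefore hovering just above the bar. I'll check this by lightly touching the bar's top, which is at z = 110.

>>> jog_arm([
  [[0,0,0],[0,0,0.5],255],
  [[0,0,0],[0,0,1],255],
  [[0,0,0],[0,0,1.5],255],
  [[0,0,0],[0,0,2],255],
  [[0,0,0],[0,0,2.5],255],
  [[0,0,0],[0,0,3],255],
])

```text
clock: 5.4
ee_pos: [520.0, 164.9, 82.6]
tcp_rot: [-0.0, 0.296, 0.955, 0.0]
contact_force: [-0.8, -0.6, 0.4]
width: -0.2
finger_force: 0.0
```

>>> jog_arm([
  [[0,0,0],[0,0,0.5],255],
  [[0,0,0],[0,0,1],255],
  [[0,0,0],[0,0,1.5],255],
  [[0,0,0],[0,0,2],255],
])

```text
clock: 5.9
ee_pos: [520.1, 164.9, 81.3]
tcp_rot: [0.0, 0.296, 0.955, 0.0]
contact_force: [-3.5, -0.9, 11.9]
width: 0.4
finger_force: 5.8
```

>>> jog_arm([
  [[0,0,0],[0,0,0.5],255],
  [[0,0,0],[0,0,1],255],
  [[0,0,0],[0,0,1.5],255],
])

```text
clock: 6.28
ee_pos: [520.4, 165.1, 81.3]
tcp_rot: [0.001, 0.296, 0.955, 0.001]
contact_force: [-6.7, -1.9, 26.1]
width: -0.3
finger_force: 12.7
```

I touched the bar top at a TCP reading of 81.3, so the true fingertip is 28.5 mm above the reading. I need a reading of about 56 to grip. I'll lift, open, shift 3 mm in x, go down and grip.

>>> jog_arm([
  [[0,0,0],[0,0,-8],255],
  [[0,0,0],[0,0,-12],0],
  [[0,0,0],[0,0,-12],0],
  [[0,0,0],[0,0,-12],0],
  [[0,0,0],[0,0,-12],0],
  [[0,0,0],[0,0,-12],0],
  [[0,0,0],[0,0,-12],0],
  [[0,0,0],[0,0,-12],0],
])

```text
clock: 7.28
ee_pos: [520.0, 164.9, 91.1]
tcp_rot: [-0.0, 0.296, 0.955, 0.0]
contact_force: [-0.1, -0.6, -0.8]
width: 85.4
finger_force: 0.0
```

```bash
python3 -c "
from h import *
plan(523,163.5,56,145.4)"
```

```text
t 7.275 tcp [520.  164.9  91.1] phi 145.58 tilt [-0.   0.1] q [ 0.307  0.333 -0.174  1.064  0.     0.908] F [-0.14 -0.57 -0.8 ] T [ 0.01 -0.02  0.01] w 85.4 0.0
shift [-3.3  0.5 35.1] turn vec [ 0.     -0.0001  0.0031]
```

>>> jog_arm([
  [[0,0,0.003],[-3.3,0.5,10],0],
  [[0,0,0.003],[-3.3,0.5,20],0],
  [[0,0,0.003],[-3.3,0.5,29],0],
  [[0,0,0.003],[-3.3,0.5,35],0],
  [[0,0,0.003],[-3.3,0.5,35],120],
  [[0,0,0.003],[-3.3,0.5,35],255],
  [[0,0,0.003],[-3.3,0.5,35],255],
  [[0,0,0.003],[-3.3,0.5,35],255],
], grip_force=60)

```text
clock: 8.28
ee_pos: [523.3, 163.6, 56.4]
tcp_rot: [0.0, 0.297, 0.955, 0.0]
contact_force: [0.8, 1.0, 1.8]
width: 19.1
finger_force: 62.3
```

>>> jog_arm([
  [[0,0,0],[0,0,0],255],
  [[0,0,0],[0,0,0],255],
  [[0,0,0],[0,0,0],255],
])

```text
clock: 8.65
ee_pos: [523.4, 163.6, 56.4]
tcp_rot: [0.0, 0.297, 0.955, 0.0]
contact_force: [0.5, 0.1, 3.8]
width: 19.1
finger_force: 62.6
```

Gripped at a width of 19 mm. I'll lift, then carry it to a point above the grinder with the bar turned to 190°, in line with the slots at 10°.

>>> jog_arm([
  [[0,0,0],[0,0,-15],255],
  [[0,0,0],[0,0,-40],255],
  [[0,0,0],[0,0,-70],255],
  [[0,0,0],[0,0,-100],255],
  [[0,0,0],[0,0,-130],255],
  [[0,0,0],[0,0,-150],255],
  [[0,0,0],[0,0,-150],255],
  [[0,0,0],[0,0,-150],255],
])

```text
clock: 9.65
ee_pos: [522.4, 163.2, 205.3]
tcp_rot: [-0.001, 0.297, 0.955, -0.0]
contact_force: [-0.5, -0.3, -3.7]
width: 18.7
finger_force: 61.6
```

```bash
python3 -c "
from h import *
plan(531,-165.5,206,190)"
```

```text
t 9.65 tcp [522.4 163.2 205.3] phi 145.4 tilt [-1.5 -0.4] q [0.303 0.277 0.047 1.342 0.    0.907] F [-0.5  -0.28 -3.67] T [-0.03 -0.01 -0.03] w 18.7 61.629202365875244
shift [-193.8 -265.7   -0.6] turn vec [-7.000e-04 -1.500e-03 -7.783e-01]
```

>>> jog_arm([
  [[0,0,-0.1],[-24,-33,0],255],
  [[0,0,-0.2],[-48,-66,0],255],
  [[0,0,-0.3],[-73,-100,0],255],
  [[0,0,-0.4],[-97,-133,0],255],
  [[0,0,-0.5],[-121,-166,0],255],
  [[0,0,-0.6],[-145,-199,0],255],
  [[0,0,-0.7],[-170,-232,0],255],
  [[0,0,-0.778],[-194,-266,0],255],
])

```text
clock: 10.65
ee_pos: [530.9, -166.8, 204.7]
tcp_rot: [-0.001, -0.088, 0.996, 0.001]
contact_force: [0.9, 0.1, -3.8]
width: 19.0
finger_force: 61.7
```

>>> jog_arm([
  [[0,0,0],[0,0,0],255],
  [[0,0,0],[0,0,0],255],
  [[0,0,0],[0,0,0],255],
  [[0,0,0],[0,0,0],255],
])

```text
clock: 11.15
ee_pos: [531.7, -164.8, 206.1]
tcp_rot: [-0.0, -0.088, 0.996, 0.0]
contact_force: [0.7, 0.9, -3.8]
width: 18.7
finger_force: 61.6
```

```bash
python3 - <<'E'
from h import *
plan(531,-165.5,206,190)
d0=np.load("side0.npy",allow_pickle=True).item(); P0=pts(d0); ok0=d0["z_map"]>0
# grinder from side: white rim (top band) & red/ring
m=np.zeros(ok0.shape,bool); m[225:310,205:280]=1; m&=ok0
C=None
for lo,hi in((30,90),(90,112),(113,130)):
    q=P0[m&(P0[...,2]>lo)&(P0[...,2]<hi)]; c,rad=cv2.minEnclosingCircle(q[:,:2].astype(np.float32)); print("grinder side",lo,np.round(c,1),round(rad,1))
im=d0["img"].astype(int)
red=m&(im[...,0]>im[...,1]*1.5)&(im[...,0]>60)
n,L,s,c=cv2.connectedComponentsWithStats(red.astype(np.uint8))
for i in range(1,n): print("red",c[i].round(1),s[i,4],ray(d0,*c[i],124).round(1))
d=r.get_image('side'); np.save("side2.npy",d,allow_pickle=True); P=pts(d); ok=d["z_map"]>0
cv2.imwrite("pics/side2.png",np.clip(cv2.resize(d["img"][100:320,150:340],None,fx=2.7,fy=2.7)[:,:,::-1].astype(float)*1.7,0,255).astype(np.uint8))
E
```

```text
t 11.15 tcp [ 531.7 -164.8  206.1] phi -169.96 tilt [-0.2  0.2] q [-0.301  0.292  0.07   1.349  0.    -0.476] F [ 0.65  0.89 -3.79] T [0.07 0.   0.04] w 18.7 61.61950349807739
shift [ 0.8 -0.6  0.1] turn vec [ 0.0002 -0.0001  0.0007]
grinder side 30 [ 534.5 -167.5] 66.4
grinder side 90 [ 536.6 -173.1] 62.3
grinder side 113 [ 535.4 -165.8] 64.0
red [228. 234.] 1 [ 497. -134.  124.]
red [255.7 259.3] 3 [ 573.3 -196.8  124. ]
```

View pics/side2.png

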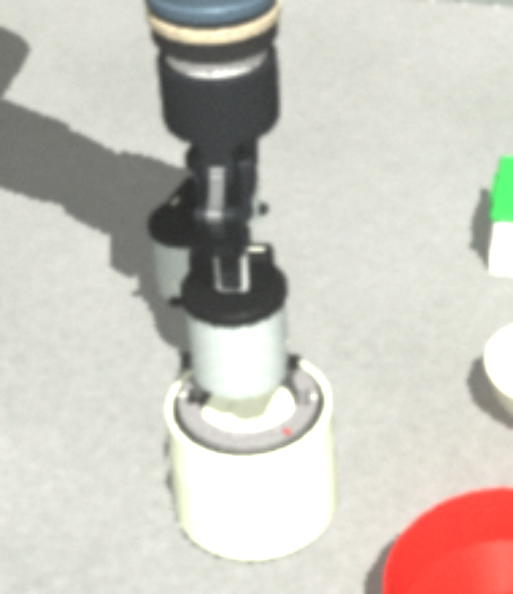

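The picture shows the cup held upright over the ring, with its lugs at crop positions (185,360) and (295,360) and a red mark at (287,432). Next I'll measure the held cup against the grinder in this same camera.

```bash
python3 - <<'E'
from h import *
d=np.load("side2.npy",allow_pickle=True).item(); P=pts(d); ok=d["z_map"]>0
m=np.zeros(ok.shape,bool); m[185:260,210:265]=1; m&=ok&(P[...,1]<-60)
for lo,hi in((219,232),(150,212),(152,180),(180,212)):
    q=P[m&(P[...,2]>lo)&(P[...,2]<hi)]
    c,rad=cv2.minEnclosingCircle(q[:,:2].astype(np.float32))
    A=np.c_[q[:,:2]*2,np.ones(len(q))]; s=np.linalg.lstsq(A,(q[:,:2]**2).sum(1),rcond=None)[0]
    print(lo,np.round(c,1),round(rad,1),"lsq",s[:2].round(1),np.sqrt(s[2]+s[0]**2+s[1]**2).round(1),len(q))
# same lsq for original cup and the grinder wall
d0=np.load("side0.npy",allow_pickle=True).item(); P0=pts(d0); ok0=d0["z_map"]>0
def fit(win,lo,hi,n):
    m=np.zeros(ok0.shape,bool); m[win[0]:win[1],win[2]:win[3]]=1; q=P0[m&ok0&(P0[...,2]>lo)&(P0[...,2]<hi)]
    A=np.c_[q[:,:2]*2,np.ones(len(q))]; s=np.linalg.lstsq(A,(q[:,:2]**2).sum(1),rcond=None)[0]
    c,rad=cv2.minEnclosingCircle(q[:,:2].astype(np.float32)); print(n,np.round(c,1),round(rad,1),s[:2].round(1),np.sqrt(s[2]+s[0]**2+s[1]**2).round(1))
fit((155,212,255,292),15,65,"cup0"); fit((155,212,255,292),74,86,"lid0"); fit((225,310,205,280),15,95,"grind"); 
# lugs: dark pixels near bottom
im=d["img"].max(-1)
for u0,u1 in((212,224),(254,264)):
    sub=im[228:240,u0:u1]; print(sub.tolist() if 0 else "", [(u0+x,228+y) for y,x in zip(*np.nonzero(sub<45))])
E
```

```text
219 [ 532.4 -167.2] 37.8 lsq [ 533.7 -170.7] 28.2 503
150 [ 532.  -167.5] 43.3 lsq [ 530.9 -162.8] 37.2 895
152 [ 532.  -167.5] 43.3 lsq [ 530.4 -161.4] 38.4 412
180 [ 533.1 -169.8] 35.5 lsq [ 531.8 -165.4] 35.0 471
cup0 [525.7 158.7] 36.0 [525.3 164.1] 34.2
lid0 [525.8 163. ] 37.7 [527.6 160.4] 27.6
grind [ 534.8 -168.5] 66.5 [ 538.6 -175.2] 55.3
 [(np.int64(218), np.int64(232)), (np.int64(218), np.int64(233))]
 []
```

By two estimates, from the cup-to-grinder offset and from the side view directly, the cup needs to move about +2.6 mm in x and +0.9 mm in y. I'll apply that and come down towards the ring.

>>> jog_arm([
  [[0,0,0],[-2.7,0.4,4],255],
  [[0,0,0],[-2.7,0.4,8],255],
  [[0,0,0],[-2.7,0.4,12],255],
  [[0,0,0],[-2.7,0.4,16],255],
  [[0,0,0],[-2.7,0.4,19],255],
  [[0,0,0],[-2.7,0.4,21],255],
  [[0,0,0],[-2.7,0.4,21],255],
])

```text
clock: 12.08
ee_pos: [534.2, -164.8, 185.0]
tcp_rot: [-0.0, -0.087, 0.996, 0.0]
contact_force: [0.7, -0.4, -3.6]
width: 18.8
finger_force: 61.6
```

>>> jog_arm([
  [[0,0,0],[0,0,0.7],255],
  [[0,0,0],[0,0,1.4],255],
  [[0,0,0],[0,0,2],255],
  [[0,0,0],[0,0,2],255],
])

```text
clock: 12.58
ee_pos: [534.3, -164.8, 183.1]
tcp_rot: [-0.0, -0.087, 0.996, 0.0]
contact_force: [-0.1, 0.1, -3.9]
width: 18.8
finger_force: 61.6
```

>>> jog_arm([
  [[0,0,0],[0,0,0.7],255],
  [[0,0,0],[0,0,1.4],255],
  [[0,0,0],[0,0,1.5],255],
  [[0,0,0],[0,0,1.5],255],
])

```text
clock: 13.08
ee_pos: [534.3, -164.8, 181.6]
tcp_rot: [-0.0, -0.087, 0.996, 0.0]
contact_force: [-0.7, -0.7, -2.8]
width: 18.6
finger_force: 61.6
```

>>> jog_arm([
  [[0,0,0],[0,0.7,0.5],255],
  [[0,0,0],[0,0.7,1],255],
  [[0,0,0],[0,0.7,1.5],255],
  [[0,0,0],[0,0.7,1.5],255],
])

```text
clock: 13.58
ee_pos: [534.2, -164.1, 180.0]
tcp_rot: [-0.0, -0.087, 0.996, 0.0]
contact_force: [0.3, -0.2, -3.3]
width: 19.0
finger_force: 61.6
```

>>> jog_arm([
  [[0,0,0],[0,0,0.5],255],
  [[0,0,0],[0,0,1],255],
  [[0,0,0],[0,0,1.5],255],
  [[0,0,0],[0,0,1.5],255],
])

```text
clock: 14.08
ee_pos: [534.1, -164.1, 178.5]
tcp_rot: [-0.0, -0.087, 0.996, 0.0]
contact_force: [-0.2, 0.1, -4.0]
width: 19.0
finger_force: 61.6
```

>>> jog_arm([
  [[0,0,0],[0,0,0.5],255],
  [[0,0,0],[0,0,1],255],
  [[0,0,0],[0,0,1],255],
])

```text
clock: 14.45
ee_pos: [534.1, -164.1, 177.5]
tcp_rot: [-0.0, -0.087, 0.996, 0.0]
contact_force: [0.1, -0.7, -3.8]
width: 18.6
finger_force: 61.7
```

>>> jog_arm([
  [[0,0,0],[0,0,0.5],255],
  [[0,0,0],[0,0,1],255],
  [[0,0,0],[0,0,1.5],255],
  [[0,0,0],[0,0,1.5],255],
])

```text
clock: 14.95
ee_pos: [534.3, -164.2, 176.1]
tcp_rot: [0.0, -0.087, 0.996, -0.0]
contact_force: [0.6, 0.1, -3.8]
width: 19.1
finger_force: 61.6
```

>>> jog_arm([
  [[0,0,0],[0,0,0.5],255],
  [[0,0,0],[0,0,1],255],
  [[0,0,0],[0,0,1],255],
])

```text
clock: 15.32
ee_pos: [534.3, -164.2, 175.1]
tcp_rot: [0.0, -0.087, 0.996, -0.0]
contact_force: [0.1, -0.6, -3.1]
width: 19.3
finger_force: 61.7
```

```bash
python3 -c "
from h import *
plan()"
```

```text
t 15.325 tcp [ 534.3 -164.2  175.1] phi -170.02 tilt [ 0.3 -0.1] q [-0.298  0.306  0.011  1.275  0.    -0.472] F [ 0.07 -0.55 -3.1 ] T [-0.21 -0.3   0.02] w 19.3 61.6891872882843
shift [0. 0. 0.] turn vec None
```

>>> jog_arm([
  [[0,0,0],[0,0,0.5],255],
  [[0,0,0],[0,0,1],255],
  [[0,0,0],[0,0,1],255],
])

```text
clock: 15.7
ee_pos: [534.3, -164.2, 174.1]
tcp_rot: [0.0, -0.087, 0.996, -0.0]
contact_force: [2.2, -1.2, -2.4]
width: 19.0
finger_force: 61.8
```

```bash
python3 -c "
from h import *
plan()"
```

```text
t 15.7 tcp [ 534.3 -164.2  174.1] phi -170.02 tilt [ 0.2 -0.1] q [-0.298  0.307  0.009  1.273  0.    -0.472] F [ 2.16 -1.18 -2.39] T [-0.29 -0.41  0.07] w 19.0 61.75898194313049
shift [0. 0. 0.] turn vec None
```

>>> jog_arm([
  [[0,0,0],[-0.5,-0.5,0.3],255],
  [[0,0,0],[-0.5,-0.5,0.6],255],
  [[0,0,0],[-0.5,-0.5,1],255],
  [[0,0,0],[-0.5,-0.5,1],255],
])

```text
clock: 16.2
ee_pos: [534.6, -164.4, 173.0]
tcp_rot: [-0.0, -0.087, 0.996, 0.0]
contact_force: [1.2, -0.1, -3.9]
width: 19.4
finger_force: 61.7
```

```bash
python3 -c "
from h import *
plan()"
```

```text
t 16.2 tcp [ 534.6 -164.4  173. ] phi -170.02 tilt [-0.4  0.2] q [-0.298  0.308  0.008  1.271  0.    -0.473] F [ 1.23 -0.07 -3.93] T [-0.05 -0.16 -0.03] w 19.4 61.670780181884766
shift [0. 0. 0.] turn vec None
```

Good: the side force is relieved. I'll keep going down.

>>> jog_arm([
  [[0,0,0],[-0.4,0,0.5],255],
  [[0,0,0],[-0.4,0,1],255],
  [[0,0,0],[-0.4,0,1.5],255],
  [[0,0,0],[-0.4,0,1.5],255],
])

```text
clock: 16.7
ee_pos: [535.1, -164.4, 171.5]
tcp_rot: [-0.0, -0.087, 0.996, 0.0]
contact_force: [0.6, 0.7, -3.2]
width: 18.9
finger_force: 61.7
```

>>> jog_arm([
  [[0,0,0],[0,0,0.5],255],
  [[0,0,0],[0,0,1],255],
  [[0,0,0],[0,0,1],255],
])

```text
clock: 17.08
ee_pos: [535.1, -164.4, 170.5]
tcp_rot: [-0.0, -0.087, 0.996, 0.0]
contact_force: [-1.3, 0.2, -2.5]
width: 18.8
finger_force: 61.7
```

```bash
python3 -c "
from h import *
plan()"
```

```text
t 17.075 tcp [ 535.1 -164.4  170.5] phi -170.02 tilt [-0.1  0.2] q [-0.298  0.31   0.004  1.265  0.    -0.472] F [-1.25  0.18 -2.47] T [-0.03  0.01  0.01] w 18.8 61.66330575942993
shift [0. 0. 0.] turn vec None
```

>>> jog_arm([
  [[0,0,0],[0,0,0.5],255],
  [[0,0,0],[0,0,1],255],
  [[0,0,0],[0,0,1.5],255],
  [[0,0,0],[0,0,1.5],255],
])

```text
clock: 17.58
ee_pos: [535.1, -164.4, 169.0]
tcp_rot: [-0.0, -0.087, 0.996, 0.0]
contact_force: [-0.7, -0.3, -3.7]
width: 19.1
finger_force: 61.7
```

>>> jog_arm([
  [[0,0,0],[0,0,0.5],255],
  [[0,0,0],[0,0,1],255],
  [[0,0,0],[0,0,1],255],
])

```text
clock: 17.95
ee_pos: [535.1, -164.4, 168.0]
tcp_rot: [-0.0, -0.087, 0.996, 0.0]
contact_force: [-0.2, -0.5, -2.9]
width: 18.7
finger_force: 61.7
```

```bash
python3 -c "
from h import *
plan()"
```

```text
t 17.95 tcp [ 535.1 -164.4  168. ] phi -170.02 tilt [-0.1  0.1] q [-2.980e-01  3.110e-01 -1.000e-03  1.259e+00  0.000e+00 -4.720e-01] F [-0.19 -0.53 -2.89] T [-0.01 -0.02 -0.04] w 18.7 61.694430112838745
shift [0. 0. 0.] turn vec None
```

>>> jog_arm([
  [[0,0,0],[0,0,0.5],255],
  [[0,0,0],[0,0,1],255],
  [[0,0,0],[0,0,1.5],255],
  [[0,0,0],[0,0,1.5],255],
])

```text
clock: 18.45
ee_pos: [535.3, -164.4, 167.0]
tcp_rot: [0.0, -0.087, 0.996, 0.0]
contact_force: [-0.6, 2.5, 2.7]
width: 19.1
finger_force: 62.5
```

>>> jog_arm([
  [[0,0,0],[0,0,0.5],255],
  [[0,0,0],[0,0,1],255],
  [[0,0,0],[0,0,1],255],
])

```text
clock: 18.82
ee_pos: [535.2, -164.4, 165.7]
tcp_rot: [0.0, -0.087, 0.996, 0.0]
contact_force: [-0.7, 2.1, 3.7]
width: 18.8
finger_force: 62.6
```

>>> jog_arm([
  [[0,0,0],[0,0,0.5],255],
  [[0,0,0],[0,0,1],255],
  [[0,0,0],[0,0,1],255],
])

```text
clock: 19.2
ee_pos: [535.2, -164.4, 164.6]
tcp_rot: [0.0, -0.087, 0.996, 0.0]
contact_force: [-0.6, 2.4, 4.2]
width: 19.1
finger_force: 62.7
```

The spring is engaged at a TCP of about 167.2, with a step of about 6 N. I'll press on to about 9.3 mm, a TCP of about 158.

>>> jog_arm([
  [[0,0,0],[0,0.3,0.6],255],
  [[0,0,0],[0,0.3,1.2],255],
  [[0,0,0],[0,0.3,1.8],255],
  [[0,0,0],[0,0.3,2.4],255],
  [[0,0,0],[0,0.3,3],255],
  [[0,0,0],[0,0.3,3.6],255],
  [[0,0,0],[0,0.3,4],255],
  [[0,0,0],[0,0.3,4],255],
])

```text
clock: 20.2
ee_pos: [535.2, -164.2, 160.8]
tcp_rot: [0.0, -0.087, 0.996, -0.0]
contact_force: [-0.4, 1.8, 6.8]
width: 19.2
finger_force: 63.1
```

```bash
python3 -c "
from h import *
plan()"
```

```text
t 20.2 tcp [ 535.2 -164.2  160.8] phi -170.02 tilt [ 0.5 -0.1] q [-0.298  0.314 -0.016  1.241  0.    -0.472] F [-0.36  1.82  6.79] T [ 0.17  0.21 -0.01] w 19.2 63.057485818862915
shift [0. 0. 0.] turn vec None
```

>>> jog_arm([
  [[0,0,0],[0,0.2,0.5],255],
  [[0,0,0],[0,0.2,1],255],
  [[0,0,0],[0,0.2,1.5],255],
  [[0,0,0],[0,0.2,2],255],
  [[0,0,0],[0,0.2,2.5],255],
  [[0,0,0],[0,0.2,2.9],255],
  [[0,0,0],[0,0.2,2.9],255],
])

```text
clock: 21.08
ee_pos: [535.3, -164.2, 158.2]
tcp_rot: [0.0, -0.087, 0.996, -0.0]
contact_force: [-1.2, 0.8, 9.0]
width: 18.8
finger_force: 63.3
```

```bash
python3 -c "
from h import *
plan()"
```

```text
t 21.075 tcp [ 535.3 -164.2  158.2] phi -170.02 tilt [ 0.7 -0.4] q [-0.297  0.315 -0.021  1.234 -0.    -0.472] F [-1.19  0.78  8.99] T [0.13 0.34 0.  ] w 18.8 63.303587436676025
shift [0. 0. 0.] turn vec None
```

The plate is at about 9.0 mm. I'll go 0.5 mm deeper and twist clockwise (+ about tool z) in steps, turning about the cup axis, which lies about 2 mm along tool x from the TCP.

>>> jog_arm([
  [[0,0,0],[0,0,0.5],255],
  [[0,0,0.05],[0,-0.1,0.5],255],
  [[0,0,0.1],[0,-0.2,0.5],255],
  [[0,0,0.15],[0,-0.3,0.5],255],
  [[0,0,0.2],[0,-0.4,0.5],255],
  [[0,0,0.2],[0,-0.4,0.5],255],
])

```text
clock: 21.82
ee_pos: [536.1, -164.9, 158.0]
tcp_rot: [0.001, 0.013, 1.0, -0.001]
contact_force: [0.6, 0.3, 8.5]
width: 18.8
finger_force: 63.3
```

```bash
python3 -c "
from h import *
plan()"
```

```text
t 21.825 tcp [ 536.1 -164.9  158. ] phi 178.48 tilt [ 2.2 -1.3] q [-2.980e-01  3.150e-01 -2.100e-02  1.232e+00 -1.000e-03 -2.720e-01] F [0.58 0.31 8.52] T [-0.28 -0.05  0.02] w 18.8 63.312034606933594
shift [0. 0. 0.] turn vec None
```

>>> jog_arm([
  [[0,0,0.06],[0,-0.1,0],255],
  [[0,0,0.12],[0,-0.2,0],255],
  [[0,0,0.18],[0,-0.3,0],255],
  [[0,0,0.24],[0,-0.4,0],255],
  [[0,0,0.3],[0,-0.6,0],255],
  [[0,0,0.3],[0,-0.6,0],255],
])

```text
clock: 22.58
ee_pos: [536.1, -165.7, 158.0]
tcp_rot: [0.001, 0.163, 0.987, -0.001]
contact_force: [1.1, -0.9, 8.3]
width: 18.8
finger_force: 63.3
```

```bash
python3 -c "
from h import *
plan()"
```

```text
t 22.575 tcp [ 536.1 -165.7  158. ] phi 161.27 tilt [ 2.2 -1.6] q [-2.990e-01  3.150e-01 -2.000e-02  1.232e+00 -1.000e-03  2.800e-02] F [ 1.1  -0.94  8.33] T [-0.43 -0.04 -0.02] w 18.8 63.31335425376892
shift [0. 0. 0.] turn vec None
```

>>> jog_arm([
  [[0,0,0.06],[0,-0.1,0],255],
  [[0,0,0.12],[0,-0.2,0],255],
  [[0,0,0.18],[0,-0.3,0],255],
  [[0,0,0.24],[0,-0.4,0],255],
  [[0,0,0.28],[0,-0.5,0],255],
  [[0,0,0.28],[0,-0.5,0],255],
])

```text
clock: 23.32
ee_pos: [535.8, -166.3, 158.0]
tcp_rot: [0.001, 0.299, 0.954, -0.001]
contact_force: [0.5, -2.0, 8.2]
width: 18.9
finger_force: 63.3
```

>>> jog_arm([
  [[0,0,0.02],[0,0,0],255],
  [[0,0,0.04],[0,0,0],255],
  [[0,0,0.06],[0,0,0],255],
  [[0,0,0.06],[0,0,0],255],
])

```text
clock: 23.82
ee_pos: [535.7, -166.3, 158.0]
tcp_rot: [0.001, 0.327, 0.945, -0.001]
contact_force: [0.5, -0.9, 8.2]
width: 18.6
finger_force: 63.3
```

```bash
python3 -c "
from h import *
plan()"
```

```text
t 23.825 tcp [ 535.7 -166.3  158. ] phi 141.82 tilt [ 1.8 -1.9] q [-3.000e-01  3.150e-01 -2.100e-02  1.233e+00 -1.000e-03  3.660e-01] F [ 0.52 -0.92  8.15] T [-0.55  0.15  0.09] w 18.6 63.28934669494629
shift [0. 0. 0.] turn vec None
```

>>> jog_arm([
  [[0,0,0.015],[0,0,0],255],
  [[0,0,0.03],[0,0,0],255],
  [[0,0,0.03],[0,0,0],255],
])

```text
clock: 24.2
ee_pos: [535.7, -166.4, 157.9]
tcp_rot: [0.001, 0.341, 0.94, -0.001]
contact_force: [-0.1, -1.8, 8.5]
width: 18.8
finger_force: 63.3
```

```bash
python3 -c "
from h import *
plan()"
```

```text
t 24.2 tcp [ 535.7 -166.4  157.9] phi 140.11 tilt [ 1.7 -1.9] q [-3.000e-01  3.150e-01 -2.100e-02  1.233e+00 -1.000e-03  3.960e-01] F [-0.12 -1.77  8.51] T [-0.58  0.13  0.1 ] w 18.8 63.29396724700928
shift [0. 0. 0.] turn vec None
```

>>> jog_arm([
  [[0,0,0.015],[0,0,0],255],
  [[0,0,0.03],[0,0,0],255],
  [[0,0,0.03],[0,0,0],255],
])

```text
clock: 24.58
ee_pos: [535.4, -166.5, 157.9]
tcp_rot: [0.001, 0.355, 0.935, -0.001]
contact_force: [-0.5, -2.4, 8.5]
width: 18.8
finger_force: 63.4
```

```bash
python3 -c "
from h import *
plan()"
```

```text
t 24.575 tcp [ 535.4 -166.5  157.9] phi 138.4 tilt [ 1.3 -2.2] q [-0.3    0.315 -0.021  1.233 -0.002  0.426] F [-0.49 -2.38  8.54] T [-0.8   0.41  0.35] w 18.8 63.35732817649841
shift [0. 0. 0.] turn vec None
```

The stop is felt at φ of about 139° (Tz rises to 0.35). I'll back off 0.02 rad and let the spring lift the cup.

>>> jog_arm([
  [[0,0,-0.02],[0,0,0],255],
  [[0,0,-0.025],[0,0,-0.7],255],
  [[0,0,-0.025],[0,0,-1.4],255],
  [[0,0,-0.025],[0,0,-2.1],255],
  [[0,0,-0.025],[0,0,-2.8],255],
  [[0,0,-0.025],[0,0,-3.5],255],
  [[0,0,-0.025],[0,0,-3.5],255],
])

```text
clock: 25.45
ee_pos: [535.4, -166.3, 161.2]
tcp_rot: [0.001, 0.343, 0.939, -0.001]
contact_force: [0.1, -1.1, 5.9]
width: 18.8
finger_force: 63.0
```

```bash
python3 -c "
from h import *
plan()"
```

```text
t 25.45 tcp [ 535.4 -166.3  161.2] phi 139.82 tilt [ 1.  -1.7] q [-3.000e-01  3.140e-01 -1.400e-02  1.241e+00 -1.000e-03  4.010e-01] F [ 0.15 -1.13  5.89] T [-0.59  0.14  0.  ] w 18.8 63.01421642303467
shift [0. 0. 0.] turn vec None
```

>>> jog_arm([
  [[0,0,0],[0,0,-0.5],255],
  [[0,0,0],[0,0,-1],255],
  [[0,0,0],[0,0,-1.5],255],
  [[0,0,0],[0,0,-2],255],
  [[0,0,0],[0,0,-2.3],255],
  [[0,0,0],[0,0,-2.3],255],
])

```text
clock: 26.2
ee_pos: [535.2, -166.1, 163.0]
tcp_rot: [0.0, 0.343, 0.939, -0.0]
contact_force: [1.1, -3.2, 3.0]
width: 19.0
finger_force: 62.6
```

```bash
python3 -c "
from h import *
plan()"
```

```text
t 26.2 tcp [ 535.2 -166.1  163. ] phi 139.83 tilt [ 0.4 -1.1] q [-3.000e-01  3.130e-01 -1.000e-02  1.246e+00 -1.000e-03  4.010e-01] F [ 1.1  -3.24  2.99] T [-1.17 -0.15  0.02] w 19.0 62.58957266807556
shift [0. 0. 0.] turn vec None
```

The lugs have met the notch roof: the force is dropping faster than the spring rate, with the plate at about 4.2 mm. I'll let go and lift away.

>>> jog_arm([
  [[0,0,0],[0,0,0],150],
  [[0,0,0],[0,0,0],0],
  [[0,0,0],[0,0,0],0],
  [[0,0,0],[0,0,0],0],
  [[0,0,0],[0,0,0],0],
  [[0,0,0],[0,0,0],0],
  [[0,0,0],[0,0,-10],0],
  [[0,0,0],[0,0,-20],0],
], grip_force=20)

```text
clock: 27.2
ee_pos: [535.1, -165.5, 183.9]
tcp_rot: [0.0, 0.343, 0.939, 0.0]
contact_force: [1.3, -0.5, -0.0]
width: 85.2
finger_force: 0.0
```

>>> jog_arm([
  [[0,0,0],[0,0,-20],0],
  [[0,0,0],[0,0,-40],0],
  [[0,0,0],[0,0,-70],0],
  [[0,0,0],[0,0,-100],0],
  [[0,0,0],[0,0,-120],0],
  [[0,0,0],[0,0,-120],0],
])

```text
clock: 27.95
ee_pos: [535.7, -165.6, 304.9]
tcp_rot: [0.002, 0.343, 0.939, 0.0]
contact_force: [0.1, 0.3, -1.0]
width: 85.4
finger_force: 0.0
```

```bash
python3 - <<'E'
from h import *
plan()
d=r.get_image('side');P=pts(d);ok=d["z_map"]>0
m=np.zeros(ok.shape,bool); m[170:300,205:290]=1; m&=ok&(P[...,1]<-80)&(P[...,1]>-260)
b=P[m&(P[...,2]>160)&(P[...,2]<240)]; h=np.histogram(b[:,2],bins=np.arange(170,240,2)); print(h)
cv2.imwrite("pics/side3.png",np.clip(cv2.resize(d["img"][80:420,150:420],None,fx=1.75,fy=1.75)[:,:,::-1].astype(float)*1.7,0,255).astype(np.uint8))
E
```

```text
t 27.95 tcp [ 535.7 -165.6  304.9] phi 139.85 tilt [ 3.3 -0.9] q [-0.3    0.29   0.317  1.594  0.     0.401] F [ 0.06  0.3  -0.99] T [-0.01  0.01  0.01] w 85.4 0.0
shift [0. 0. 0.] turn vec None
(array([ 25,  22,  15,  15,  29,  33,  51, 145, 241,  42,  12,  14,  20,
        17,  22,  16,  17,  17,  18,  24,  19,  27,  68,  98,  15,   0,
         0,   0,   0,   0,   0,   0,   0,   0]), array([170, 172, 174, 176, 178, 180, 182, 184, 186, 188, 190, 192, 194,
       196, 198, 200, 202, 204, 206, 208, 210, 212, 214, 216, 218, 220,
       222, 224, 226, 228, 230, 232, 234, 236, 238]))
```

View pics/side3.png

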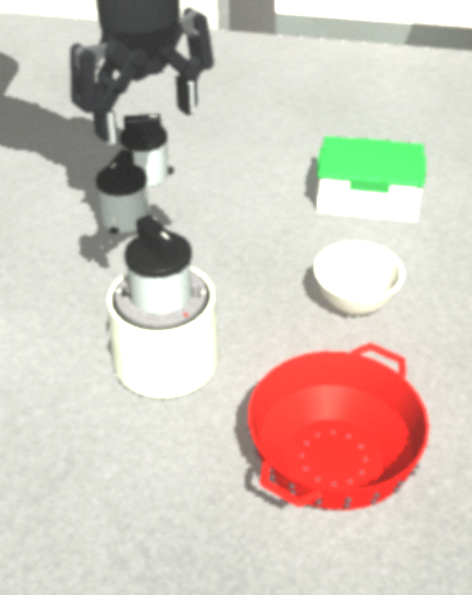

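The cup is seated upright in the ring at crop (160,275) with its bar in line with the red mark. The bar top is at about 217 mm, which puts the plate at about 4 mm, so it is locked. The gripper is clear and the bystanders haven't moved.

```bash
python3 -c "
from bench import r
print(r.finish_job())"
```

```text
the job is handed in; nothing more can be done
None
```

The job is handed in at about 28 s, with no verdict returned: by the last measurements and picture the farthest cup is locked in the grinder's notches (plate at about 4 mm), the gripper is clear, and the bowl, colander and container look undisturbed.

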